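Heft three tea tins and hold up the full one

TASK

One of the three identical blue tea tins is full, the other two nearly empty: from left to right, lift each one clear of the worktop for a moment, keep it upright, and put it back where it stood (if the last is the full one, you may keep hold of it). Then finish holding the heaviest tin upright and still, at least 12 cm off the worktop, for me to take, without putting it down or letting go, while the other two stand where they were. Leave the jar, the shaker and the glass alone.

Things in the scene. Friction and masses are not known exactly. Their poses are not given: they have to be found in the camera images.
- tin_a_center (a point): Centre (31 mm up) of a closed blue tin, the leftmost (largest y) of three alike. 64 mm along its x, 90 along its y, 62 high; stands upright, its x to the left within 0.5 rad. Grasp across the long sides, 64 mm apart. Its lid is fixed. Any one of the three is full, 0.55 to 0.8 kg, its load central; the others weigh 0.15 to 0.3 kg.
- tin_b_center (a point): Centre (31 mm up) of a closed blue tin, the middle one of three alike. 64 mm along its x, 90 along its y, 62 high; stands upright, its x to the left within 0.5 rad. Grasp across the long sides, 64 mm apart. Its lid is fixed. Any one of the three is full, 0.55 to 0.8 kg, its load central; the others weigh 0.15 to 0.3 kg.
- tin_c_center (a point): Centre (31 mm up) of a closed blue tin, the rightmost (smallest y) of three alike. 64 mm along its x, 90 along its y, 62 high; stands upright, its x to the left within 0.5 rad. Grasp across the long sides, 64 mm apart. Its lid is fixed. Any one of the three is full, 0.55 to 0.8 kg, its load central; the others weigh 0.15 to 0.3 kg.
- coffee_jar_center (a point): Centre of a clear jar with a yellow lid, 59 mm across, 105 mm high, right of the tins: leave it alone.
- salt_mill_center (a point): Centre of a small clear shaker with a grey top, 44 mm across, 90 mm high, right of the tins: leave it alone.
- spotted_glass_center (a point): Centre of a drinking glass with black and grey spots, 76 mm across, 124 mm high, in front of the kettle, left of the coffee maker: leave it alone.

How it is judged (in metres and radians):
On the way, in this order (a step that is already met when the one before it is completed fails the run):
1. the left tin is lifted clear of the worktop, upright, in the fingers, while the other two stand where they stood (height (world z) of tin_a_center above 0.05 m and angle between tin_a_center's own z axis and vertical below 0.35 rad and contact force between tin_a and the fingers above 2 N and contact force between tin_a_bottom and anything else below 0.3 N and height (world z) of each of tin_b_center, tin_c_center below 0.037 m and angle between each of tin_b_center, tin_c_center's own z axis and vertical below 0.15 rad and distance of each of tin_b_center, tin_c_center from where it was at the start of the episode below 0.05 m and linear speed of each of tin_b, tin_c below 0.03 m/s and contact force between each of tin_b, tin_c and the fingers below 0.3 N), for 0.3 s.
2. the middle tin is lifted clear of the worktop, upright, in the fingers, while the other two stand where they stood (height (world z) of tin_b_center above 0.05 m and angle between tin_b_center's own z axis and vertical below 0.35 rad and contact force between tin_b and the fingers above 2 N and contact force between tin_b_bottom and anything else below 0.3 N and height (world z) of each of tin_a_center, tin_c_center below 0.037 m and angle between each of tin_a_center, tin_c_center's own z axis and vertical below 0.15 rad and distance of each of tin_a_center, tin_c_center from where it was at the start of the episode below 0.05 m and linear speed of each of tin_a, tin_c below 0.03 m/s and contact force between each of tin_a, tin_c and the fingers below 0.3 N), for 0.3 s.
3. the right tin is lifted clear of the worktop, upright, in the fingers, while the other two stand where they stood (height (world z) of tin_c_center above 0.05 m and angle between tin_c_center's own z axis and vertical below 0.35 rad and contact force between tin_c and the fingers above 2 N and contact force between tin_c_bottom and anything else below 0.3 N and height (world z) of each of tin_a_center, tin_b_center below 0.037 m and angle between each of tin_a_center, tin_b_center's own z axis and vertical below 0.15 rad and distance of each of tin_a_center, tin_b_center from where it was at the start of the episode below 0.05 m and linear speed of each of tin_a, tin_b below 0.03 m/s and contact force between each of tin_a, tin_b and the fingers below 0.3 N), for 0.3 s.
At the end, for the whole second after the job is handed in: The heaviest tin (contents press its inner floor with over 3 N) is held still in the fingers, upright within 20 degrees, centre over 13 cm above the worktop, nothing under it; the other two stand upright, at rest and untouched on the worktop, each within 5 cm of its start (((contact force between tin_a_floor and anything else above 3 N and height (world z) of tin_a_center above 0.13 m and angle between tin_a_center's own z axis and vertical below 0.35 rad and contact force between tin_a and the fingers above 2 N and contact force between tin_a_bottom and anything else below 0.3 N and linear speed of each of tin_a, tin_b, tin_c below 0.03 m/s and height (world z) of each of tin_b_center, tin_c_center below 0.037 m and angle between each of tin_b_center, tin_c_center's own z axis and vertical below 0.15 rad and distance of each of tin_b_center, tin_c_center from where it was at the start of the episode below 0.05 m and contact force between each of tin_b, tin_c and the fingers below 0.3 N) or (contact force between tin_b_floor and anything else above 3 N and height (world z) of tin_b_center above 0.13 m and angle between tin_b_center's own z axis and vertical below 0.35 rad and contact force between tin_b and the fingers above 2 N and contact force between tin_b_bottom and anything else below 0.3 N and linear speed of each of tin_b, tin_a, tin_c below 0.03 m/s and height (world z) of each of tin_a_center, tin_c_center below 0.037 m and angle between each of tin_a_center, tin_c_center's own z axis and vertical below 0.15 rad and distance of each of tin_a_center, tin_c_center from where it was at the start of the episode below 0.05 m and contact force between each of tin_a, tin_c and the fingers below 0.3 N) or (contact force between tin_c_floor and anything else above 3 N and height (world z) of tin_c_center above 0.13 m and angle between tin_c_center's own z axis and vertical below 0.35 rad and contact force between tin_c and the fingers above 2 N and contact force between tin_c_bottom and anything else below 0.3 N and linear speed of each of tin_c, tin_a, tin_b below 0.03 m/s and height (world z) of each of tin_a_center, tin_b_center below 0.037 m and angle between each of tin_a_center, tin_b_center's own z axis and vertical below 0.15 rad and distance of each of tin_a_center, tin_b_center from where it was at the start of the episode below 0.05 m and contact force between each of tin_a, tin_b and the fingers below 0.3 N))); the arm keeps its last pose, push and grip.
It fails at once if the coffee jar is shifted more than 3 cm or tipped (distance of coffee_jar_center from where it was at the start of the episode above 0.03 m or angle between coffee_jar_center's own z axis and vertical above 0.3 rad).
It fails at once if the salt mill is shifted more than 3 cm or tipped (distance of salt_mill_center from where it was at the start of the episode above 0.03 m or angle between salt_mill_center's own z axis and vertical above 0.3 rad).
It fails at once if the spotted glass is shifted more than 3 cm or tipped (distance of spotted_glass_center from where it was at the start of the episode above 0.03 m or angle between spotted_glass_center's own z axis and vertical above 0.3 rad).
It fails at once if a tin is tipped over (angle between any of tin_a_center, tin_b_center, tin_c_center's own z axis and vertical above 0.8 rad).
It also fails if it takes over 72 s, if anything falls off the work surface, if the arm or the gripper's body presses on something with over 40 N, if the wrist force passes 120 N, or if a joint passes its speed limit or range.

ROBOT

A 6-joint arm with a two-finger parallel gripper is mounted at the origin on a cart in front of the work surface, level with it; the furniture and walls round the work are solid. World frame = base frame: x ahead of the robot, y to its left, z up, the work surface at z = 0. Lengths are in m, angles in degrees, forces in N, time in s.
With the tool pointing down it reaches from about 0.375 to 0.9 m from the base axis. Payload 3.1 kg.
Tool frame: the origin (TCP) lies where the fingers leave the gripper's body, on its centre line; the fingertips stand 70 mm ahead of it and the grasp point (between the pads) lies 51 mm ahead of it; z points along the fingers, y is the line along which they close (so a half turn about z gives the same grasp; the last joint's range is limited). The gripper opens to 87 mm and grips with 3 to 60 N. Pads are 19 mm wide; open, the fingers measure 117 mm over their backs; the gripper's body (75 mm by 190 mm) begins 51 mm behind the grasp point.
Start: joints at [-74.341, 30.224, 82.088, -0, 67.689, -10.227], TCP at [0.273, -0.562, 0.292] pointing down, gripper open.
Joint ranges: [-176.69, 176.69], [-43.24, 126.21], [12.49, 139.97], [-82, 262], [0, 151.66], [-163.58, 163.58]. Speed limits (degrees/s): [159.86, 159.86, 180, 180, 180, 180].

INTERFACE

Orientations are given as a 3x3 rotation matrix whose columns are the frame's x, y, z axes.
In Python, from rig import readout, capture, calibration, bot, look_for gives the robot as it stands. The module is installed in compiled form; this text tells all that it offers.
- The arm moves only by the shell command python3 -m pendant 'ROWS'. ROWS is JSON, a list of rows, each a list of 7 numbers: the shift along the tool's x, y, z normalised to -1 to 1, where 1 is 200 mm, then the turn, a rotation vector about the tool's x, y, z normalised to -1 to 1, where 1 is 180 degrees, then the closure, from -1 (fully open) to 1 (shut). In form: [[dx, dy, dz, ax, ay, az, grip], ...]. A call has 1 to 8 rows; each row is the pose to reach, as a shift and turn from the pose commanded when the call began, along the tool's axes at that moment, turning the shorter way round; what a row does not reach only later rows make up. A row lasts 1/10 s, in which the tool goes at most 50 mm and 8.59 degrees, less where a joint would pass 70% of its speed; a pose out of reach is approached as far as the arm can. A call with a number of a shift or a turn outside -1 to 1 is refused whole. A call with a gripper value outside its range is refused whole. The fingers move at their own pace and stop on an object; the grip force is fixed at half the most. Time passes only in rows, so rows that repeat a pose let the fingers close. It gives the time, the measured TCP pose, the force, the opening and the grip force at its end, in the units of the state.
- readout.read_state(): the state, without advancing time (a new reading comes with each control period).
- capture(name): name is "side" or "top"; returns (picture, depth): 400x640x3 uint8, red, green, blue; 400x640 float32, m along the optical axis (not along the pixel's ray), 0 where there is no reading.
- calibration(name): a dict with "mtx" (3x3 intrinsics, pixels), "T" (4x4, takes a point from camera to world coordinates). Camera axes: x right, y down, z forward; pixel columns grow to the right and rows downward; lengths in m; the calibration is good to about 2 mm. A picture is of the moment at which its call begins. calibration takes no time and is no camera call.
- bot.hand_in(): hands the job in; it is judged then, once.
Trained networks look in the newest picture that a camera, given by its name, has taken for a name from the list of things; names that differ only in an ending like _2 or _b are one class to them, and where a whole thing is asked for, a point or a joint stands for the part that bears it (a point fixed in the world has none). Each returns a list of dicts, best first, with "conf" (0 to 1); they miss things now and then, are a little off and sometimes report something else, mostly with a low value. They report only what shows in the picture. A call takes as long as a camera call.
- look_for(thing, camera): "extent" ([left, top, right, bottom] in pixels, round what is visible of it).
The state is a dict: "time_s": time; "joint_positions": joint angles; "qvel": joint speeds; "tau": joint torques, N m; "position": TCP position; "tcp_rot": TCP orientation; "force": force on the tool from outside, world axes, zero at the start; "moment": the same for the moment, N m; "opening": opening from 0.0 (shut) to 1.0 (fully open); "grasp_force": force on a finger pad.
Only numpy, scipy, OpenCV 4.12 (cv2) and the standard library are available. Lean on these libraries where they do the work, as an engineer would, in place of code of your own. Each camera call takes 0.05 s, during which the arm holds its last target. There are 200 camera calls.

## Working session

There is one attempt and no reset: what is moved stays moved. The work goes in short steps, Python scripts to look and compute and a shell command to move; the robot and the scene stay as the last step left them, time stands still between calls to the robot, and variables do not carry over. Pictures are saved under pics/ and viewed, at most 10 in all, crops included, and the job is handed in when it is done.

```bash
mkdir -p pics; cat > h.py <<'E'
import numpy as np,cv2
from rig import readout,capture,calibration,bot,look_for
def cloud(name,d):
    c=calibration(name);K=c["mtx"];T=np.array(c["T"]);K=np.array(K)
    v,u=np.mgrid[:d.shape[0],:d.shape[1]]
    P=np.stack([(u-K[0,2])/K[0,0]*d,(v-K[1,2])/K[1,1]*d,d,np.ones_like(d)],-1)
    return (P@T.T)[...,:3]
E
python3 - <<'E'
from h import *
s=readout.read_state();print(s)
for n in("top","side"):
    p,d=capture(n);cv2.imwrite(f"pics/{n}0.png",p[...,::-1]);W=cloud(n,d)
    np.savez(f"{n}0.npz",p=p,W=W,d=d)
    print(n,calibration(n)["T"])
    for t in("tin_a_center","coffee_jar_center","salt_mill_center","spotted_glass_center"):
        for r in look_for(t,n)[:4]:
            l,tp,rr,b=map(int,r["extent"]);print(t,round(r["conf"],2),l,tp,rr,b,np.round(W[(tp+b)//2,(l+rr)//2],3))
E
```

```text
{'time_s': 0.0, 'joint_positions': array([-7.43437914e+01,  3.02791606e+01,  8.21565368e+01, -4.07348244e-04,
        6.76881612e+01, -1.02259448e+01]), 'qvel': array([-0.19509233, -0.0320817 , -0.0114702 ,  0.03184587,  0.01723171,
        0.00050164]), 'tau': array([ 5.76810926e-04, -4.40036988e+01, -1.76594192e+01,  6.33442216e-02,
        5.81593509e-02, -1.61829857e-04]), 'position': array([ 0.2727049 , -0.56172111,  0.29126854]), 'tcp_rot': array([[ 8.99692721e-01,  4.36523378e-01, -5.89709940e-04],
       [ 4.36523613e-01, -8.99690397e-01,  2.07975946e-03],
       [ 3.77307255e-04, -2.12856676e-03, -9.99997663e-01]]), 'force': array([-0.24821222, -0.01481639, -1.00869366]), 'moment': array([-0.01028998,  0.02651072,  0.03867804]), 'grasp_force': 0.0, 'opening': 1.0022499373301115}
top [[ 0.02655357 -0.99789882  0.05910039  0.45540104]
 [-0.99956145 -0.02728006 -0.01151955 -0.15036292]
 [ 0.01310761 -0.05876859 -0.99818558  1.1173921 ]
 [ 0.          0.          0.          1.        ]]
tin_a_center 0.69 153 184 191 213 [0.499 0.145 0.331]
tin_a_center 0.63 274 189 313 217 [ 0.508 -0.101  0.061]
coffee_jar_center 0.97 439 205 476 227 [ 0.482 -0.558  0.107]
salt_mill_center 0.81 439 177 458 190 [ 0.577 -0.543  0.078]
spotted_glass_center 0.79 155 189 192 210 [0.497 0.147 0.319]
side [[ 0.83750361 -0.24885054  0.48647827 -0.1550562 ]
 [-0.54609808 -0.4122838   0.72924547 -1.16335916]
 [ 0.01909398 -0.87641056 -0.48118598  0.75126706]
 [ 0.          0.          0.          1.        ]]
coffee_jar_center 0.65 386 256 411 300 [ 0.47  -0.593  0.074]
spotted_glass_center 0.88 245 138 269 171 [0.499 0.211 0.087]
```

View pics/top0.png

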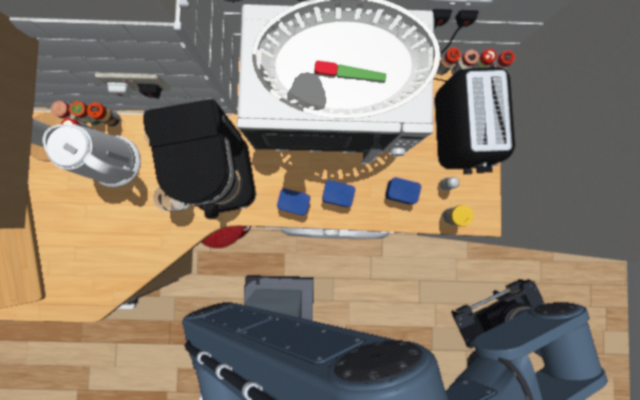

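View pics/side0.png

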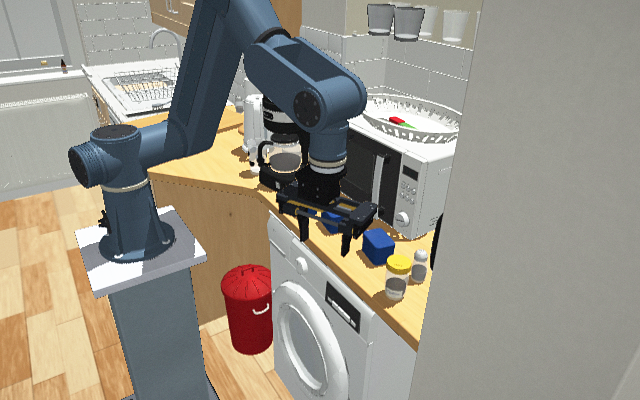

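Top view: the three blue tins are at about pixels (293,202), (338,193) and (404,190). The jar is at (460,216), the shaker at (449,184), and the glass is partly hidden beside the coffee maker at (172,199). The side view shows the arm covering much of the tins.

```bash
python3 - <<'E'
from h import *
z=np.load("top0.npz");p=z["p"].astype(int);W=z["W"]
m=((p[...,2]>p[...,0]+35)&(p[...,2]>p[...,1]+30)).astype(np.uint8);m[240:]=0;m[:150]=0
n,l,st,c=cv2.connectedComponentsWithStats(m)
for i in range(1,n):
    if st[i,4]<100: continue
    q=W[(l==i)];q=q[(q[:,2]>.05)&(q[:,2]<.075)]
    r=cv2.minAreaRect((q[:,:2]*1000).astype(np.float32))
    print(c[i].round(1),len(q),"z",np.median(q[:,2]).round(4),"mean",q[:,:2].mean(0).round(4),"rect",r)
# obstacles: heights>0.09 in region, min x per y bin
for z0,z1 in((.08,.15),(.15,.25),(.25,.4),(.4,.9)):
    print(z0,[(round(y,2),round(float(g[:,0].min()),3)) for y in np.arange(-.7,.3,.05) for g in [W[:240][(W[:240,:,2]>z0)&(W[:240,:,2]<z1)&(abs(W[:240,:,1]-y)<.025)&(W[:240,:,0]>.35)]] if len(g)>3])
E
```

```text
[403.4 190.4] 616 z 0.0617 mean [ 0.5536 -0.42  ] rect ((553.756103515625, -420.6986083984375), (86.68070220947266, 61.730712890625), 78.74249267578125)
[338.1 193.2] 610 z 0.0617 mean [ 0.5402 -0.2307] rect ((540.3153686523438, -231.2716522216797), (84.28396606445312, 62.93831253051758), 79.30709075927734)
[293.3 202. ] 580 z 0.0618 mean [ 0.5111 -0.1023] rect ((512.82763671875, -102.24078369140625), (85.21349334716797, 60.82086944580078), 77.57157135009766)
0.08 [(np.float64(-0.7), 0.918), (np.float64(-0.65), 0.602), (np.float64(-0.6), 0.455), (np.float64(-0.55), 0.455), (np.float64(-0.5), 0.729), (np.float64(-0.45), 0.669), (np.float64(-0.4), 0.655), (np.float64(-0.35), 0.668), (np.float64(-0.3), 0.628), (np.float64(-0.25), 0.667), (np.float64(-0.2), 0.668), (np.float64(-0.15), 0.667), (np.float64(-0.1), 0.667), (np.float64(-0.05), 0.666), (np.float64(0.0), 0.668), (np.float64(0.05), 0.509), (np.float64(0.1), 0.456), (np.float64(0.15), 0.778), (np.float64(0.2), 0.477), (np.float64(0.25), 0.474)]
0.15 [(np.float64(-0.7), 0.64), (np.float64(-0.65), 0.63), (np.float64(-0.6), 0.606), 
[... 721 characters left out ...]
oat64(-0.25), 0.668), (np.float64(-0.2), 0.668), (np.float64(-0.15), 0.668), (np.float64(-0.1), 0.668), (np.float64(-0.05), 0.668), (np.float64(0.0), 0.667), (np.float64(0.05), 0.492), (np.float64(0.1), 0.484), (np.float64(0.15), 0.491), (np.float64(0.2), 0.528), (np.float64(0.25), 0.745)]
0.4 [(np.float64(-0.65), 0.791), (np.float64(-0.6), 0.791), (np.float64(-0.5), 0.79), (np.float64(-0.45), 0.791), (np.float64(-0.4), 0.791), (np.float64(-0.2), 0.791), (np.float64(-0.15), 0.792), (np.float64(-0.1), 0.791), (np.float64(-0.05), 0.791), (np.float64(0.0), 0.791), (np.float64(0.05), 0.813), (np.float64(0.1), 0.776), (np.float64(0.15), 0.777), (np.float64(0.2), 0.777), (np.float64(0.25), 0.777)]
```

```bash
cat >> h.py <<'E'
def plan(x,y,z,yaw):
    "normalised shift/turn to put GRASP POINT at x,y,z, pointing down, tool y at yaw deg (mod 180)"
    from scipy.spatial.transform import Rotation as R
    s=readout.read_state();C=s["tcp_rot"];a=np.radians(yaw)
    best=None
    for k in(0,np.pi):
        yy=np.array([np.cos(a+k),np.sin(a+k),0]);zz=np.array([0,0,-1.]);G=np.stack([np.cross(yy,zz),yy,zz],1)
        rv=R.from_matrix(C.T@G).as_rotvec()/np.pi
        if best is None or abs(rv[2])<abs(best[2]): best=rv
    d=C.T@(np.array([x,y,z+.051])-s["position"])/.2
    print("t",s["time_s"],"gp",(s["position"]-[0,0,.051]).round(4),"shift",d.round(3),"turn",best.round(4),"F",s["force"].round(1),"open",round(s["opening"],3),"gf",round(s["grasp_force"],1),"q",s["joint_positions"].round(0))
E
python3 - <<'E'
from h import *
z=np.load("top0.npz");W=z["W"];q=W.reshape(-1,3)
k=q[(q[:,0]<.66)&(q[:,0]>.61)&(q[:,2]>.06)&(q[:,2]<.4)&(q[:,1]>-.5)&(q[:,1]<-.0)]
print(len(k),k[np.argsort(k[:,1])][::max(1,len(k)//30)].round(3))
for (a,b) in((.5536,-.42),(.5402,-.2307),(.512,-.1023)):
    t=q[(abs(q[:,0]-a)<.07)&(abs(q[:,1]-b)<.07)&(q[:,2]>.057)&(q[:,2]<.067)]
    c=np.cov((t-t.mean(0))[:,:2].T);w,v=np.linalg.eigh(c)
    print(len(t),t.mean(0).round(4),np.sqrt(w*12).round(4),np.degrees(np.arctan2(v[1,0],v[0,0])).round(1))
plan(.511,-.1025,.2,-12)
E
```

```text
304 [[ 0.654 -0.416  0.076]
 [ 0.657 -0.407  0.091]
 [ 0.655 -0.4    0.072]
 [ 0.655 -0.394  0.086]
 [ 0.657 -0.387  0.091]
 [ 0.655 -0.38   0.082]
 [ 0.637 -0.319  0.249]
 [ 0.63  -0.318  0.101]
 [ 0.632 -0.316  0.073]
 [ 0.632 -0.315  0.209]
 [ 0.631 -0.313  0.202]
 [ 0.639 -0.312  0.247]
 [ 0.629 -0.312  0.121]
 [ 0.63  -0.31   0.189]
 [ 0.63  -0.31   0.165]
 [ 0.632 -0.308  0.07 ]
 [ 0.657 -0.308  0.244]
 [ 0.634 -0.307  0.238]
 [ 0.631 -0.306  0.201]
 [ 0.634 -0.305  0.236]
 [ 0.629 -0.304  0.118]
 [ 0.647 -0.303  0.064]
 [ 0.637 -0.303  0.247]
 [ 0.656 -0.302  0.238]
 [ 0.655 -0.301  0.228]
 [ 0.66  -0.3    0.231]
 [ 0.631 -0.298  0.2  ]
 [ 0.639 -0.298  0.247]
 [ 0.631 -0.296  0.093]
 [ 0.634 -0.296  0.075]
 [ 0.636 -0.296  0.078]]
657 [ 0.554  -0.423   0.0617] [0.0628 0.0885] 168.0
656 [ 0.5398 -0.232   0.0617] [0.0626 0.0876] 167.9
668 [ 0.5122 -0.1022  0.0617] [0.0628 0.0885] 167.5
t 0.5 gp [ 0.2729 -0.5622  0.2412] shift [ 2.075 -1.548  0.206] turn [-0.     -0.     -0.2895] F [0. 0. 0.] open 1.001 gf 0.0 q [-74.  30.  82.   0.  68. -10.]
```

```bash
python3 -m pendant '[[1,-0.75,0,0,0,-0.29,-1],[1,-0.75,0,0,0,-0.29,-1],[1,-0.75,0,0,0,-0.29,-1],[1,-0.75,0,0,0,-0.29,-1],[1,-0.75,0,0,0,-0.29,-1],[1,-0.75,0,0,0,-0.29,-1],[1,-0.75,0,0,0,-0.29,-1],[1,-0.75,0,0,0,-0.29,-1]]'; python3 -c "
from h import *
plan(.511,-.1025,.15,-12)"
```

```text
time_s: 1.3
position: [0.3875, -0.3406, 0.2925]
tcp_rot: [[0.209, 0.978, 0.001], [0.978, -0.209, -0.001], [-0.001, 0.001, -1.0]]
force: [-0.3, -0.4, 0.3]
opening: 1.003
grasp_force: 0.0
t 1.3 gp [ 0.3875 -0.3406  0.2415] shift [1.294 0.354 0.457] turn [ 0.0003  0.0003 -0.0004] F [-0.3 -0.4  0.3] open 1.003 gf 0.0 q [-54.  22.  98.  -0.  61. -42.]
```

```bash
python3 -m pendant '[[1,0.27,0.2,0,0,0,-1],[1,0.27,0.2,0,0,0,-1],[1,0.27,0.2,0,0,0,-1],[1,0.27,0.2,0,0,0,-1],[1,0.27,0.2,0,0,0,-1],[1,0.27,0.2,0,0,0,-1]]'; python3 -m pendant '[[0.29,0.08,0.25,0,0,0,-1],[0.29,0.08,0.25,0,0,0,-1],[0.29,0.08,0.25,0,0,0,-1],[0.29,0.08,0.25,0,0,0,-1]]';python3 - <<'E'
from h import *
for n in("side","top"):
    p,d=capture(n);W=cloud(n,d);np.savez(n+"1.npz",p=p,W=W);cv2.imwrite(f"pics/{n}1.png",cv2.resize(p[150:300,200:450] if n=="top" else p[150:300,220:470],None,fx=3,fy=3)[...,::-1])
plan(.5115,-.1022,.04,-12)
E
```

```text
time_s: 1.9
position: [0.4819, -0.1551, 0.2518]
tcp_rot: [[0.206, 0.979, -0.001], [0.979, -0.206, 0.0], [-0.0, -0.001, -1.0]]
force: [-0.6, -0.4, 0.1]
opening: 0.995
grasp_force: 0.0
time_s: 2.3
position: [0.5092, -0.104, 0.2023]
tcp_rot: [[0.208, 0.978, -0.0], [0.978, -0.208, -0.001], [-0.001, 0.0, -1.0]]
force: [0.6, -0.1, -0.3]
opening: 0.997
grasp_force: 0.0
t 2.4 gp [ 0.5094 -0.1042  0.1521] shift [0.013 0.007 0.561] turn [ 0.0007  0.0003 -0.0004] F [-0.3 -0.3  0.7] open 0.996 gf 0.0 q [-24.  30. 102.  -0.  48. -12.]
```

View pics/side1.png

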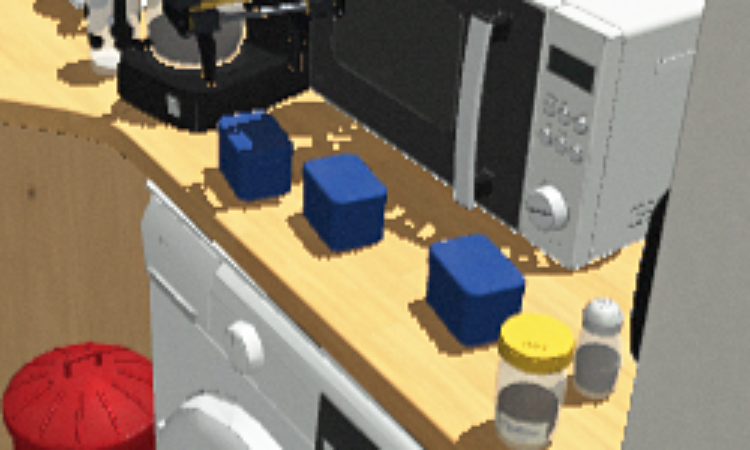

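Crop of the side view: tins a, b and c are at crop (250,155), (345,200) and (475,290). The gripper hangs above tin a, with its finger at (205,50). I'll cross-check the tin tops from this camera and the fingertip projection.

```bash
python3 - <<'E'
from h import *
W=np.load("side1.npz")["W"];q=W.reshape(-1,3)
for (a,b) in((.554,-.422),(.540,-.232),(.512,-.1022)):
    t=q[(abs(q[:,0]-a)<.075)&(abs(q[:,1]-b)<.06)&(q[:,2]>.057)&(q[:,2]<.067)]
    print(len(t),cv2.minAreaRect((t[:,:2]*1000).astype(np.float32)))
c=calibration("side");T=np.linalg.inv(c["T"])
for P in((.509+.043*.98,-.104-.043*.2,.133),(.509-.043*.98,-.104+.043*.2,.133)):
    u=np.array(c["mtx"])@(T@[*P,1])[:3];u=u[:2]/u[2];print(((u-[220,150])*3).round())
plan(.5115,-.1022,.04,-12)
E
```

```text
429 ((553.9739990234375, -423.97430419921875), (91.5427017211914, 66.09488677978516), 78.17322540283203)
319 ((539.9705200195312, -232.96896362304688), (92.69845581054688, 63.31447982788086), 78.9630355834961)
263 ((510.8766784667969, -102.45203399658203), (93.80867004394531, 64.63333892822266), 75.61026763916016)
[289.  67.]
[213.  79.]
t 2.4 gp [ 0.5094 -0.1042  0.1521] shift [0.013 0.007 0.561] turn [ 0.0007  0.0003 -0.0004] F [-0.3 -0.3  0.7] open 0.996 gf 0.0 q [-24.  30. 102.  -0.  48. -12.]
```

Both cameras agree on the tins and the fingertip matches. Descend on tin a.

```bash
python3 -m pendant '[[0.013,0.007,0.2,0,0,0,-1],[0.013,0.007,0.35,0,0,0,-1],[0.013,0.007,0.48,0,0,0,-1],[0.013,0.007,0.56,0,0,0,-1],[0.013,0.007,0.575,0,0,0,-1],[0.013,0.007,0.575,0,0,0,-1]]'; python3 -m pendant '[[0,0,0,0,0,0,1],[0,0,0,0,0,0,1],[0,0,0,0,0,0,1],[0,0,0,0,0,0,1],[0,0,0,0,0,0,1],[0,0,0,0,0,0,1],[0,0,0,0,0,0,1],[0,0,0,0,0,0,1]]';python3 -c "
from h import *
plan(.5115,-.1022,.036,-12)"
```

```text
time_s: 3.0
position: [0.5113, -0.101, 0.0877]
tcp_rot: [[0.208, 0.978, 0.001], [0.978, -0.208, -0.0], [-0.0, 0.001, -1.0]]
force: [-0.5, -0.8, 1.2]
opening: 0.999
grasp_force: 0.0
time_s: 3.8
position: [0.5121, -0.1001, 0.0882]
tcp_rot: [[0.207, 0.978, 0.003], [0.978, -0.207, -0.001], [-0.001, 0.003, -1.0]]
force: [1.5, -0.5, 5.7]
opening: 0.737
grasp_force: 30.0
t 3.8 gp [ 0.5121 -0.1001  0.0372] shift [-0.011 -0.001  0.006] turn [0.001  0.0002 0.0005] F [ 1.5 -0.5  5.7] open 0.737 gf 30.0 q [-23.  42. 105.   0.  33. -11.]
```

```bash
python3 -m pendant '[[0,0,-0.05,0,0,0,1],[0,0,-0.12,0,0,0,1],[0,0,-0.2,0,0,0,1],[0,0,-0.25,0,0,0,1],[0,0,-0.25,0,0,0,1],[0,0,-0.25,0,0,0,1],[0,0,-0.25,0,0,0,1],[0,0,-0.25,0,0,0,1]]'; python3 -m pendant '[[0,0,0,0,0,0,1],[0,0,0,0,0,0,1],[0,0,0,0,0,0,1]]';python3 - <<'E'
from h import *
plan(.5115,-.1022,.036,-12)
p,d=capture("side");cv2.imwrite("pics/side2.png",cv2.resize(p[150:300,220:470],None,fx=3,fy=3)[...,::-1])
plan(.5115,-.1022,.036,-12)
E
```

```text
time_s: 4.6
position: [0.5105, -0.0996, 0.1365]
tcp_rot: [[0.206, 0.978, -0.002], [0.978, -0.206, 0.001], [0.0, -0.002, -1.0]]
force: [-0.4, -0.2, -2.9]
opening: 0.739
grasp_force: 30.0
time_s: 4.9
position: [0.5109, -0.0997, 0.137]
tcp_rot: [[0.206, 0.978, -0.0], [0.978, -0.206, 0.0], [0.0, -0.0, -1.0]]
force: [-0.3, 0.2, -2.5]
opening: 0.739
grasp_force: 30.0
t 4.9 gp [ 0.5109 -0.0997  0.086 ] shift [-0.012  0.006  0.25 ] turn [-0.0001 -0.      0.0005] F [-0.3  0.2 -2.5] open 0.739 gf 30.0 q [-23.  36. 104.   0.  39. -11.]
t 4.95 gp [ 0.5109 -0.0997  0.0861] shift [-0.011  0.005  0.25 ] turn [-0.0001 -0.      0.0005] F [ 0.8 -0.4 -2.3] open 0.74 gf 30.0 q [-23.  36. 104.  -0.  39. -11.]
```

View pics/side2.png

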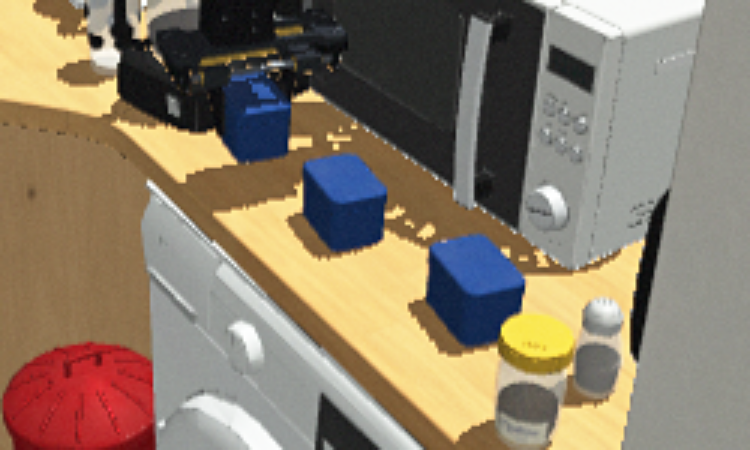

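Tin a is off the worktop and upright at crop (255,115), with b and c undisturbed. It weighs about 2.5 N, so it is a light one. Put it back.

```bash
python3 -m pendant '[[0,0,0.08,0,0,0,1],[0,0,0.15,0,0,0,1],[0,0,0.2,0,0,0,1],[0,0,0.23,0,0,0,1],[0,0,0.245,0,0,0,1],[0,0,0.247,0,0,0,1],[0,0,0.247,0,0,0,1]]'; python3 -m pendant '[[0,0,0,0,0,0,-1],[0,0,0,0,0,0,-1],[0,0,0,0,0,0,-1],[0,0,0,0,0,0,-1],[0,0,0,0,0,0,-1]]'; python3 -m pendant '[[0,0,-0.15,0,0,0,-1],[0,0,-0.35,0,0,0,-1],[0,0,-0.6,0,0,0,-1],[0,0,-0.6,0,0,0,-1]]';python3 - <<'E'
from h import *
a=np.radians(-12);e=np.array([np.cos(a),np.sin(a)]);l=np.array([-e[1],e[0]])
t=np.array([.540,-.2325])-.005*e+.007*l;print(t)
plan(*t,.15,-12)
E
```

```text
time_s: 5.65
position: [0.5112, -0.0998, 0.0881]
tcp_rot: [[0.206, 0.978, 0.001], [0.978, -0.206, -0.0], [-0.0, 0.001, -1.0]]
force: [0.4, -0.1, -2.7]
opening: 0.736
grasp_force: 30.0
time_s: 6.15
position: [0.5111, -0.0998, 0.088]
tcp_rot: [[0.206, 0.978, 0.0], [0.978, -0.206, -0.0], [-0.0, 0.0, -1.0]]
force: [-0.4, 1.0, 0.6]
opening: 0.99
grasp_force: 0.0
time_s: 6.55
position: [0.5143, -0.101, 0.2136]
tcp_rot: [[0.206, 0.978, 0.012], [0.978, -0.206, -0.005], [-0.003, 0.013, -1.0]]
force: [-0.2, -0.1, -0.6]
opening: 0.999
grasp_force: 0.0
[ 0.53656464 -0.22461341]
t 6.55 gp [ 0.5143 -0.101   0.1626] shift [-0.582  0.236  0.068] turn [0.0042 0.0008 0.0005] F [-0.2 -0.1 -0.6] open 0.999 gf 0.0 q [-23.  29. 101.   0.  49. -11.]
```

```bash
python3 -m pendant '[[-0.585,0.24,0.06,0,0,0,-1],[-0.585,0.24,0.06,0,0,0,-1],[-0.585,0.24,0.06,0,0,0,-1],[-0.585,0.24,0.06,0,0,0,-1],[-0.585,0.24,0.06,0,0,0,-1]]';python3 - <<'E'
from h import *
p,d=capture("top");q=cloud("top",d).reshape(-1,3)
for (a,b) in((.554,-.422),(.540,-.232),(.512,-.1022)):
    t=q[(abs(q[:,0]-a)<.075)&(abs(q[:,1]-b)<.06)&(q[:,2]>.057)&(q[:,2]<.067)]
    if len(t): print(len(t),cv2.minAreaRect((t[:,:2]*1000).astype(np.float32)))
plan(.5366,-.2246,.042,-12)
E
```

```text
time_s: 7.05
position: [0.533, -0.2241, 0.1948]
tcp_rot: [[0.208, 0.978, -0.002], [0.978, -0.208, 0.002], [0.001, -0.002, -1.0]]
force: [0.0, 0.5, 0.0]
opening: 0.999
grasp_force: 0.0
660 ((554.01904296875, -423.61273193359375), (90.23930358886719, 64.0871353149414), 77.5350341796875)
27 ((535.4459838867188, -188.9103240966797), (6.909587383270264, 31.603313446044922), 77.16824340820312)
361 ((512.188720703125, -86.93310546875), (60.46247482299805, 64.12449645996094), 76.37108612060547)
t 7.1 gp [ 0.5328 -0.2232  0.1439] shift [-0.004  0.021  0.51 ] turn [-0.0008 -0.0005  0.0004] F [0.7 0.5 0. ] open 0.998 gf 0.0 q [-34.  34.  94.   0.  52. -22.]
```

```bash
python3 -m pendant '[[-0.004,0.018,0.18,0,0,0,-1],[-0.004,0.018,0.33,0,0,0,-1],[-0.004,0.018,0.44,0,0,0,-1],[-0.004,0.018,0.51,0,0,0,-1],[-0.004,0.018,0.52,0,0,0,-1],[-0.004,0.018,0.52,0,0,0,-1]]'; python3 -m pendant '[[0,0,0,0,0,0,1],[0,0,0,0,0,0,1],[0,0,0,0,0,0,1],[0,0,0,0,0,0,1],[0,0,0,0,0,0,1],[0,0,0,0,0,0,1],[0,0,0,0,0,0,1]]'; python3 -m pendant '[[0,0,-0.05,0,0,0,1],[0,0,-0.12,0,0,0,1],[0,0,-0.2,0,0,0,1],[0,0,-0.25,0,0,0,1],[0,0,-0.25,0,0,0,1],[0,0,-0.25,0,0,0,1],[0,0,-0.25,0,0,0,1],[0,0,-0.25,0,0,0,1]]'; python3 -m pendant '[[0,0,0,0,0,0,1],[0,0,0,0,0,0,1],[0,0,0,0,0,0,1]]';python3 - <<'E'
from h import *
p,d=capture("side");cv2.imwrite("pics/side3.png",cv2.resize(p[150:300,220:470],None,fx=3,fy=3)[...,::-1])
plan(.5366,-.2246,.041,-12)
E
```

```text
time_s: 7.7
position: [0.5372, -0.225, 0.092]
tcp_rot: [[0.206, 0.979, -0.0], [0.979, -0.206, 0.0], [0.0, -0.0, -1.0]]
force: [-0.4, -0.7, 0.6]
opening: 0.997
grasp_force: 0.0
time_s: 8.4
position: [0.5383, -0.2264, 0.0929]
tcp_rot: [[0.207, 0.978, 0.003], [0.978, -0.207, -0.002], [-0.001, 0.003, -1.0]]
force: [2.0, -0.4, 5.3]
opening: 0.741
grasp_force: 30.0
time_s: 9.2
position: [0.5367, -0.2254, 0.1411]
tcp_rot: [[0.206, 0.978, -0.001], [0.978, -0.206, 0.001], [0.001, -0.002, -1.0]]
force: [1.2, 0.1, -2.9]
opening: 0.741
grasp_force: 30.0
time_s: 9.5
position: [0.5371, -0.2256, 0.1416]
tcp_rot: [[0.206, 0.978, -0.0], [0.978, -0.206, 0.0], [0.0, -0.0, -1.0]]
force: [-0.1, 0.1, -2.6]
opening: 0.739
grasp_force: 30.0
t 9.55 gp [ 0.5371 -0.2257  0.0907] shift [ 0.005 -0.004  0.248] turn [-0.0001 -0.      0.0005] F [ 0.2 -0.  -1.8] open 0.74 gf 30.0 q [-34.  39.  95.  -0.  46. -22.]
```

View pics/side3.png

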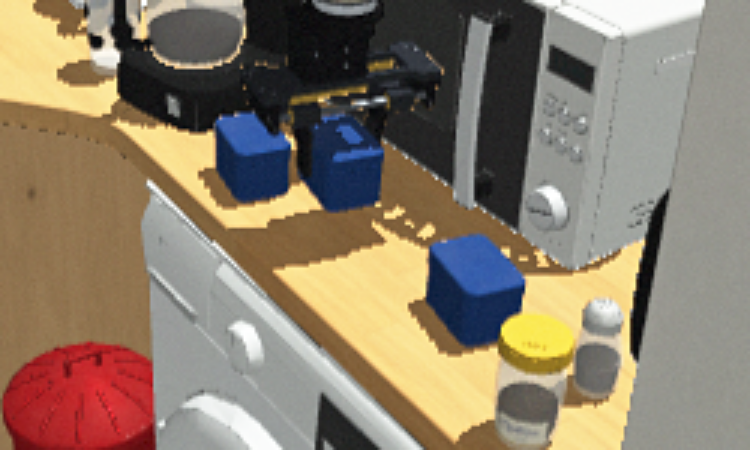

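Tin b is held upright at crop (340,165) and also weighs about 2.5 N. Tin a stands back at (252,155). So c should be the full one. Put b back and go above c.

```bash
python3 -m pendant '[[0,0,0.08,0,0,0,1],[0,0,0.15,0,0,0,1],[0,0,0.2,0,0,0,1],[0,0,0.23,0,0,0,1],[0,0,0.245,0,0,0,1],[0,0,0.247,0,0,0,1],[0,0,0.247,0,0,0,1]]'; python3 -m pendant '[[0,0,0,0,0,0,-1],[0,0,0,0,0,0,-1],[0,0,0,0,0,0,-1],[0,0,0,0,0,0,-1],[0,0,0,0,0,0,-1]]'; python3 -m pendant '[[0,0,-0.15,0,0,0,-1],[0,0,-0.35,0,0,0,-1],[0,0,-0.6,0,0,0,-1],[0,0,-0.6,0,0,0,-1],[0,0,-0.6,0,0,0,-1]]';python3 - <<'E'
from h import *
a=np.radians(-12);e=np.array([np.cos(a),np.sin(a)])
t=np.array([.554,-.4235])-.006*e;print(t)
plan(*t,.15,-12)
E
```

```text
time_s: 10.25
position: [0.5369, -0.2255, 0.093]
tcp_rot: [[0.206, 0.978, -0.0], [0.978, -0.206, 0.0], [0.0, -0.001, -1.0]]
force: [-2.5, 1.9, 3.3]
opening: 0.738
grasp_force: 30.0
time_s: 10.75
position: [0.5373, -0.2258, 0.0924]
tcp_rot: [[0.206, 0.978, 0.0], [0.978, -0.206, -0.0], [-0.0, 0.0, -1.0]]
force: [0.1, -0.3, 0.1]
opening: 0.991
grasp_force: 0.0
time_s: 11.25
position: [0.5377, -0.2259, 0.2139]
tcp_rot: [[0.206, 0.978, 0.003], [0.978, -0.206, -0.002], [-0.001, 0.003, -1.0]]
force: [-0.9, 0.1, -0.8]
opening: 0.999
grasp_force: 0.0
[ 0.54813111 -0.42225253]
t 11.25 gp [ 0.5377 -0.2259  0.1629] shift [-0.95   0.253  0.067] turn [0.001  0.0004 0.0005] F [-0.9  0.1 -0.8] open 0.999 gf 0.0 q [-34.  33.  93.   0.  55. -22.]
```

The door handle (y about −0.31, x 0.63) is in the way, so I retreat before sliding across.

```bash
python3 -m pendant '[[0,-0.15,0,0,0,0,-1],[-0.25,-0.15,0,0,0,0,-1],[-0.5,-0.15,0,0,0,0,-1],[-0.75,-0.15,0,0,0,0,-1],[-0.95,-0.15,0,0,0,0,-1],[-0.95,0.1,0,0,0,0,-1],[-0.95,0.25,0.06,0,0,0,-1],[-0.95,0.25,0.06,0,0,0,-1]]';python3 - <<'E'
from h import *
p,d=capture("top");q=cloud("top",d).reshape(-1,3)
for (a,b) in((.540,-.2325),(.512,-.1022)):
    t=q[(abs(q[:,0]-a)<.075)&(abs(q[:,1]-b)<.06)&(q[:,2]>.057)&(q[:,2]<.067)]
    if len(t): print(len(t),cv2.minAreaRect((t[:,:2]*1000).astype(np.float32)))
plan(.5481,-.4223,.0445,-12)
E
```

```text
time_s: 12.05
position: [0.5486, -0.4221, 0.1963]
tcp_rot: [[0.206, 0.979, -0.001], [0.979, -0.206, 0.003], [0.002, -0.002, -1.0]]
force: [-0.8, 0.2, -0.6]
opening: 1.0
grasp_force: 0.0
654 ((533.9292602539062, -230.0409393310547), (90.13462829589844, 64.18896484375), 78.5704574584961)
92 ((534.814453125, -73.2850341796875), (22.06329917907715, 50.39002990722656), 35.10237121582031)
t 12.1 gp [ 0.5467 -0.421   0.1457] shift [-0.006  0.01   0.506] turn [-0.0015 -0.001   0.0008] F [-0.8  0.7  0.3] open 0.998 gf 0.0 q [-47.  41.  76.  -0.  63. -35.]
```

```bash
python3 -m pendant '[[-0.006,0.008,0.18,0,0,0,-1],[-0.006,0.008,0.33,0,0,0,-1],[-0.006,0.008,0.43,0,0,0,-1],[-0.006,0.008,0.49,0,0,0,-1],[-0.006,0.008,0.507,0,0,0,-1],[-0.006,0.008,0.507,0,0,0,-1]]'; python3 -m pendant '[[0,0,0,0,0,0,1],[0,0,0,0,0,0,1],[0,0,0,0,0,0,1],[0,0,0,0,0,0,1],[0,0,0,0,0,0,1],[0,0,0,0,0,0,1],[0,0,0,0,0,0,1]]'; python3 -m pendant '[[0,0,-0.05,0,0,0,1],[0,0,-0.1,0,0,0,1],[0,0,-0.15,0,0,0,1],[0,0,-0.2,0,0,0,1],[0,0,-0.25,0,0,0,1],[0,0,-0.25,0,0,0,1],[0,0,-0.25,0,0,0,1],[0,0,-0.25,0,0,0,1]]'; python3 -m pendant '[[0,0,0,0,0,0,1],[0,0,0,0,0,0,1],[0,0,0,0,0,0,1]]'
```

```text
time_s: 12.7
position: [0.5475, -0.423, 0.0987]
tcp_rot: [[0.206, 0.978, -0.001], [0.978, -0.206, 0.001], [0.001, -0.001, -1.0]]
force: [-0.2, 1.1, -0.0]
opening: 0.999
grasp_force: 0.0
time_s: 13.4
position: [0.5496, -0.4243, 0.1004]
tcp_rot: [[0.207, 0.978, 0.004], [0.978, -0.207, -0.003], [-0.002, 0.004, -1.0]]
force: [5.3, 0.0, 5.2]
opening: 0.739
grasp_force: 30.0
time_s: 14.2
position: [0.5478, -0.423, 0.1486]
tcp_rot: [[0.206, 0.978, -0.001], [0.978, -0.206, 0.001], [0.001, -0.001, -1.0]]
force: [0.1, 0.6, -7.2]
opening: 0.741
grasp_force: 30.0
time_s: 14.5
position: [0.5481, -0.4233, 0.1486]
tcp_rot: [[0.206, 0.978, -0.0], [0.978, -0.206, 0.001], [0.0, -0.001, -1.0]]
force: [-0.6, -1.1, -6.9]
opening: 0.74
grasp_force: 30.0
```

7 N: c is the full one. Keep hold and raise it 100 mm.

```bash
python3 -m pendant '[[0,-0.05,-0.08,0,0,0,1],[0,-0.1,-0.2,0,0,0,1],[0,-0.1,-0.32,0,0,0,1],[0,-0.1,-0.43,0,0,0,1],[0,-0.1,-0.5,0,0,0,1],[0,-0.1,-0.5,0,0,0,1],[0,-0.1,-0.5,0,0,0,1],[0,-0.1,-0.5,0,0,0,1]]'; python3 -m pendant '[[0,0,0,0,0,0,1],[0,0,0,0,0,0,1],[0,0,0,0,0,0,1],[0,0,0,0,0,0,1],[0,0,0,0,0,0,1],[0,0,0,0,0,0,1],[0,0,0,0,0,0,1],[0,0,0,0,0,0,1]]';python3 - <<'E'
from h import *
p,d=capture("side");cv2.imwrite("pics/side4.png",cv2.resize(p[100:300,180:440],None,fx=3,fy=3)[...,::-1])
q=cloud("side",d).reshape(-1,3)
for (a,b) in((.540,-.2325),(.512,-.1022)):
    t=q[(abs(q[:,0]-a)<.075)&(abs(q[:,1]-b)<.06)&(q[:,2]>.057)&(q[:,2]<.067)]
    if len(t): print(len(t),cv2.minAreaRect((t[:,:2]*1000).astype(np.float32)))
plan(.5366,-.2246,.041,-12)
E
```

```text
time_s: 15.3
position: [0.5279, -0.4185, 0.2472]
tcp_rot: [[0.206, 0.978, -0.002], [0.978, -0.206, 0.003], [0.002, -0.003, -1.0]]
force: [0.5, 0.1, -7.0]
opening: 0.74
grasp_force: 30.0
time_s: 16.1
position: [0.5286, -0.4193, 0.2491]
tcp_rot: [[0.206, 0.978, 0.0], [0.978, -0.206, -0.0], [-0.0, 0.0, -1.0]]
force: [-0.7, 0.3, -7.0]
opening: 0.738
grasp_force: 30.0
321 ((533.3232421875, -231.35191345214844), (93.55801391601562, 65.23190307617188), 76.9993896484375)
267 ((509.1092834472656, -103.22032928466797), (96.56407928466797, 65.03954315185547), 81.22765350341797)
t 16.15 gp [ 0.5286 -0.4192  0.1981] shift [ 0.961 -0.162  0.786] turn [0.     0.     0.0005] F [ 0.4  0.5 -6.6] open 0.736 gf 30.0 q [-48.  37.  77.   0.  67. -36.]
```

View pics/side4.png

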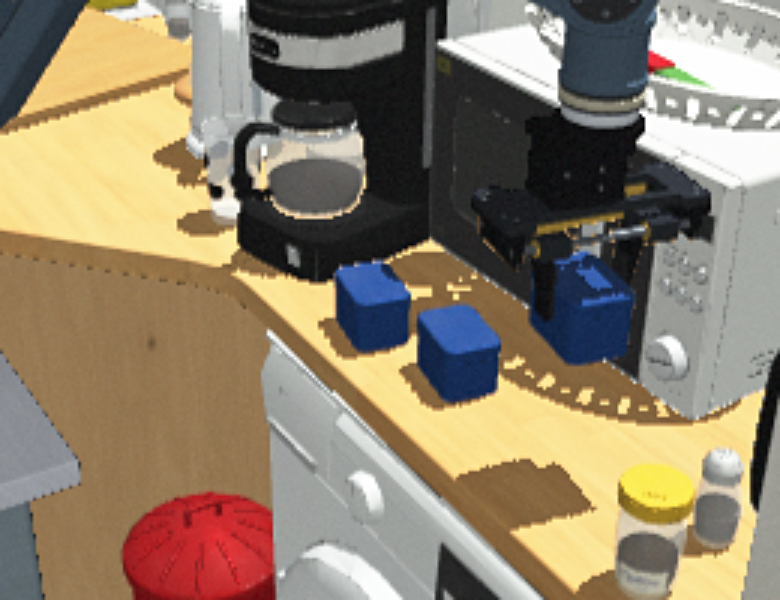

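Tin c is held upright at crop (580,310). Tins a and b stand at (372,305) and (457,350), and the jar, shaker and glass are untouched.

```bash
python3 -c "
from rig import bot
print(bot.hand_in())"
```

```text
the job is handed in; nothing more can be done
None
```

The job is handed in with the right tin held upright and still, its centre about 18 cm above the worktop: it is the full one at about 7 N, while the left and middle tins (about 2.5 N each) stand within 1 cm of where they started, and the jar, shaker and glass were not touched.

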